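# Set and lock the depth stop on the balsa ribs

## Robot

A 7-joint arm with a two-finger parallel gripper is mounted at the origin on the work surface. World frame = base frame: x ahead of the robot, y to its left, z up, the work surface at z = 0. Lengths are in m, angles in rad, forces in N, time in s.
With the tool pointing down it reaches from about 0.35 to 0.9 m from the base axis. Payload 19.9 kg.
Tool frame: the origin (TCP) lies between the finger pads; the fingertips stand 17 mm ahead of it and the grasp point (between the pads) lies 2 mm behind it; z points along the fingers, y is the line along which they close (so a half turn about z gives the same grasp; the last joint's range is limited). The gripper opens to 85 mm and grips with 20 to 120 N. Pads are 22 mm wide; open, the fingers measure 114 mm over their backs; the gripper's body (76 mm by 85 mm) begins 54 mm behind the grasp point. The pads swing forward as they close: fully open they stand 13 mm farther back than shut.
Start: joints at [-1.266, 0.417, -0.01, 1.614, 0.005, 1.111, -0.053], TCP at [0.212, 0.588, 0.248] pointing down, gripper open.
Joint ranges: [-2.81, 2.81], [-0.39, 2.02], [-1.27, 1.25], [0.06, 2.57], [-1.19, 4.33], [0.19, 2], [-2.82, 2.82]. Speed limits (rad/s): [1.89, 1.89, 2.39, 2.39, 3.01, 3.01, 3.01].

## Interface

Orientations are given as a unit quaternion [x, y, z, w].
In Python, from cell import robot gives the robot as it stands.
- The arm moves only by the tool jog_arm, never from a script. Its argument "plan" is a list of rows, each a list of 2 entries, a list of its own where there are three numbers: the shift along the world's x, y, z scaled (see below), then the turn, a rotation vector about the world's x, y, z scaled (see below). A call has 1 to 8 rows; each row shifts and turns the commanded pose from where the row before left it; what a row does not reach is not made up. The controller multiplies each number of a shift by 0.05 m and each number of a turn by 45 degrees. A row lasts 1/10 s, in which the tool goes at most 50 mm and 8.59 degrees, less where a joint would pass 70% of its speed; a pose out of reach is approached as far as the arm can. A call with a number of a shift or a turn outside -1 to 1 is refused whole. A call with a gripper value outside its range is refused whole. "grip" is the opening, from -1 (shut) to 1 (fully open), set as the call begins (left out, the last holds). The fingers move at their own pace and stop on an object; the grip force is fixed at half the most. Time passes only in rows, so rows that do not move let the fingers close. It gives the time, the measured TCP pose, the force, the opening and the grip force at its end, in the units of the state.
- robot.observe(): the state, without advancing time (a new reading comes with each control period).
- robot.grab_frame(name): name is "scene" or "side" or "wrist"; returns a dict with "pixels" (384x512x3 uint8, blue, green, red), "vertical_fov" (degrees; the focal length in pixels is half the picture's height over the tangent of half this angle, whatever the lens; pixels are square), "cx", "cy" (the principal point, pixels), "R" (3x3) and "t" (3): a world point X has camera coordinates R X + t; the wrist camera has in their place "T_tool_cam" (4x4, takes a point from camera to tool coordinates, whose origin is the TCP and whose axes are the flange's). Camera axes: x right, y down, z forward; pixel columns grow to the right and rows downward; lengths in m; the calibration is good to about 2 mm. A picture is of the moment at which its call begins: read the wrist's pose just before it. There is no depth.
- robot.job_done(): hands the job in; it is judged then, once.
The state is a dict: "clock": time; "joint_positions": joint angles; "joint_velocities": joint speeds; "effort": joint torques, N m; "tool_pos": TCP position; "orientation": TCP orientation; "wrist_force": force on the tool from outside, world axes, zero at the start; "torque": the same for the moment, N m; "width": finger opening in m; "gripper_force": force on a finger pad.
Only numpy, scipy, OpenCV 4.12 (cv2) and the standard library are available. Lean on these libraries where they do the work, as an engineer would, in place of code of your own. Each camera call takes 0.05 s, during which the arm holds its last target. There are 200 camera calls.

## Task

On the stand with the red cap, gently push the depth stop down until its foot touches the stack of balsa ribs beneath it, then press that stand's red lock lever down as far as it goes so the setting is locked. Leave the ribs lying where they are, and leave the blue-capped stop and the glass tumbler alone.

Things in the scene. Friction and masses are not known exactly. Their poses are not given: they have to be found in the camera images.
- stop: Red-capped depth stop: upright rod sliding in the grey arm (top at 125 mm) of a fixed stand. Origin: centre of the underside of its black sprung foot (20 mm across; gives 3 N/mm, up to 6 mm). The flat top of the red cap (42 mm across) is 118 mm above. Starts 28-56 mm above the ribs; slides under 3-5 N on the cap, stays where left. x points away from the stand's post, y towards the lock lever.
- balsa: Stack of five balsa wing ribs, pale wood, held at its -y end by a black spring clip, lying loose on the stand's 12 mm base plate under the red-capped stop. About 48 mm wide (x), 120 mm long (y), 20 mm thick. Origin on the underside, within 8 mm of below the foot; the flat top face is 20 mm above it.
- lock_pad (a point): Middle of the top face of the red paddle (26 x 32 mm) ending the red stand's lock lever, 70 mm from its level hinge, which is 28 mm to the +y side of the rod's axis, 117 mm above the bench. Raised it stands 33-40 degrees above level; locked 6 degrees, on its end stop, the point then 97 mm from the rod's axis, 130 mm above the bench. Swings under a straight push down of 2-3 N, stays where left.
- lock (a joint): Angle of the red lock lever in rad: 0 fully raised (unlocked), 0.60 pressed fully down (locked, hard end stop).
- cap_b (a point): Centre of the top of the blue cap (42 mm across) of the other stand, the same in build, whose lever is blue; a yellow sanding block lies under it. Not to be used. Its top is up to 206 mm above the bench.
- tumbler: An empty glass tumbler, 72 mm across, 105 mm high, upright on the bench beyond the stands; origin at the centre of its underside. Not to be touched.
Not all that is in view belongs to the job. What is shaped like the part that bears stop but pink is not meant.

How it is judged:
By the outcome, as a careful person would: the job done as asked, in the order asked, and still so for the second after the job is handed in, with the robot touching nothing.
It also fails if it takes over 38 s, if anything falls off the work surface, if the arm or the gripper's body presses on something with over 40 N, if the wrist force passes 120 N, or if a joint passes its speed limit or range.

## Working session

There is one attempt and no reset: what is moved stays moved. The work goes in short steps, Python scripts to look and compute and a tool call to move; the robot and the scene stay as the last step left them, time stands still between calls to the robot, and variables do not carry over. Pictures are saved under pics/ and viewed, at most 10 in all, crops included, and the job is handed in when it is done.

Besides the shell and the picture viewer there is one more tool, called after "Call:" in YAML: its name, and indented under it one key for each argument. jog_arm: Moves the arm, as the interface text tells. Shifts and turns lie within -1 to 1; 1 stands for 0.05 m of shift or 45 degrees of turn. Its arguments: {"type":"object","properties":{"plan":{"type":"array","items":{"type":"array"}},"grip":{"type":"number"}},"required":["plan"]}

```bash
mkdir -p pics; cat > h.py <<'E'
import numpy as np, cv2
from cell import robot
from scipy.spatial.transform import Rotation as Ro
def grab(n):
    s=robot.observe(); f=robot.grab_frame(n)
    fl=f["pixels"].shape[0]/2/np.tan(np.radians(f["vertical_fov"])/2)
    if n=="wrist":
        T=np.eye(4);T[:3,:3]=Ro.from_quat(s["orientation"]).as_matrix();T[:3,3]=s["tool_pos"]
        T=T@np.array(f["T_tool_cam"]);Rw=T[:3,:3];c=T[:3,3]
    else:
        Rw=np.array(f["R"]).T;c=-Rw@np.array(f["t"])
    return np.array(f["pixels"]),(fl,f["cx"],f["cy"],Rw,c)
def ray(cam,u,v):
    fl,cx,cy,Rw,c=cam
    d=Rw@np.array([(u-cx)/fl,(v-cy)/fl,1]);return c,d/np.linalg.norm(d)
def onz(cam,u,v,z):
    c,d=ray(cam,u,v);return c+d*(z-c[2])/d[2]
def tri(rs):
    A=0;b=0
    for c,d in rs:
        P=np.eye(3)-np.outer(d,d);A=A+P;b=b+P@c
    x=np.linalg.solve(A,b);return x,[np.linalg.norm((np.eye(3)-np.outer(d,d))@(x-c)) for c,d in rs]
def proj(cam,X):
    fl,cx,cy,Rw,c=cam;p=Rw.T@(np.array(X)-c);return p[:2]/p[2]*fl+[cx,cy]
def blobs(im,color,mina=40):
    h=cv2.cvtColor(im,cv2.COLOR_BGR2HSV);H,S,V=cv2.split(h)
    m={'red':((H<6)|(H>174))&(S>150)&(V>50),'blue':(H>100)&(H<130)&(S>120)&(V>50)}[color].astype(np.uint8)
    n,l,st,ce=cv2.connectedComponentsWithStats(m)
    return [(st[i].tolist(),ce[i].round(1).tolist()) for i in range(1,n) if st[i][4]>mina],l
E
python3 - <<'E'
from h import *
import pickle
d={}
for n in("scene","side","wrist"):
    im,cam=grab(n);d[n]=(im,cam);print(n,cam[4].round(3),blobs(im,'red')[0])
pickle.dump(d,open('d0.pkl','wb'))
cv2.imwrite('pics/a.png',cv2.resize(d['scene'][0],(800,600)))
cv2.imwrite('pics/b.png',cv2.resize(d['side'][0],(800,600)))
print(robot.observe())
E
```

```text
scene [1.271 0.385 1.115] [([358, 136, 12, 11, 104], [363.6, 141.0]), ([177, 155, 15, 13, 154], [183.9, 160.7]), ([383, 154, 12, 8, 67], [388.5, 157.7]), ([109, 206, 18, 16, 212], [117.7, 213.1])]
side [ 0.076 -0.659  0.628] [([52, 34, 13, 19, 119], [58.9, 43.0]), ([136, 152, 18, 10, 151], [144.5, 156.2]), ([409, 184, 13, 14, 124], [414.6, 190.3]), ([431, 188, 21, 14, 225], [440.8, 194.5]), ([310, 200, 16, 15, 142], [317.3, 206.7]), ([335, 203, 21, 15, 249], [344.7, 209.9])]
wrist [0.136 0.614 0.373] [([429, 1, 16, 16, 44], [437.2, 8.1]), ([322, 6, 16, 16, 47], [329.6, 14.1]), ([350, 28, 18, 14, 65], [358.4, 34.1]), ([196, 62, 14, 14, 44], [202.8, 67.6]), ([199, 78, 19, 16, 51], [208.2, 85.0]), ([332, 98, 20, 12, 42], [342.0, 103.9]), ([115, 157, 13, 16, 42], [121.0, 165.1]), ([270, 280, 13, 17, 53], [275.6, 288.9])]
{'clock': 0.15, 'joint_positions': array([-1.26650674,  0.41785159, -0.0102992 ,  1.61402023,  0.00468847,
        1.11070936, -0.05299802]), 'joint_velocities': array([-1.46703936e-03, -2.50796054e-03, -7.62422885e-05, -1.87963131e-03,
       -9.74929411e-04,  1.06486777e-03, -1.08161254e-03]), 'effort': array([-3.97403819e-04, -8.64741397e+01,  6.79171141e-01, -4.35061848e+01,
        1.90754863e-02,  5.65481867e-03,  9.01592017e-06]), 'tool_pos': array([0.2117574 , 0.58776949, 0.24780138]), 'orientation': array([ 1.72034196e-01,  9.85090860e-01, -4.79969755e-04, -4.79564854e-05]), 'wrist_force': array([ 0.16890245, -0.70957185, -1.00253688]), 'torque': array([0.03417605, 0.05380919, 0.01020923]), 'gripper_force': 0.0, 'width': 0.08550936139025382}
```

View pics/a.png

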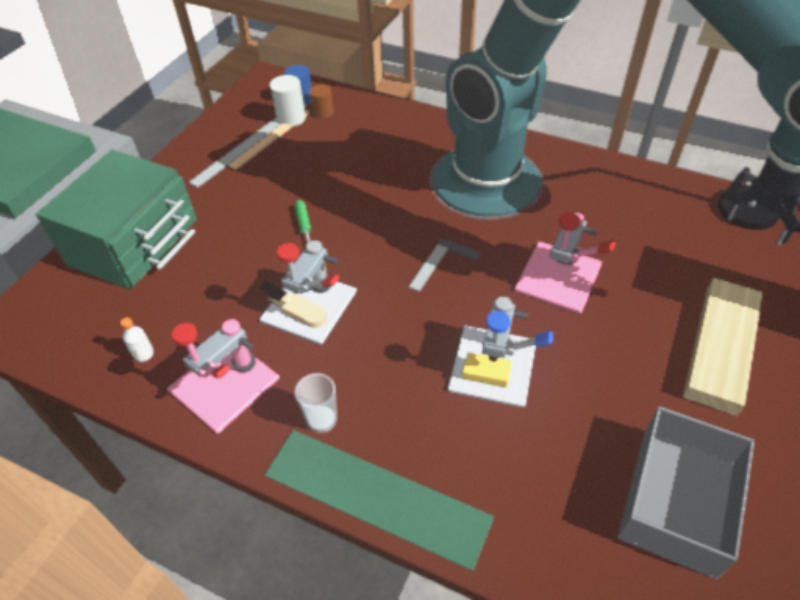

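View pics/b.png

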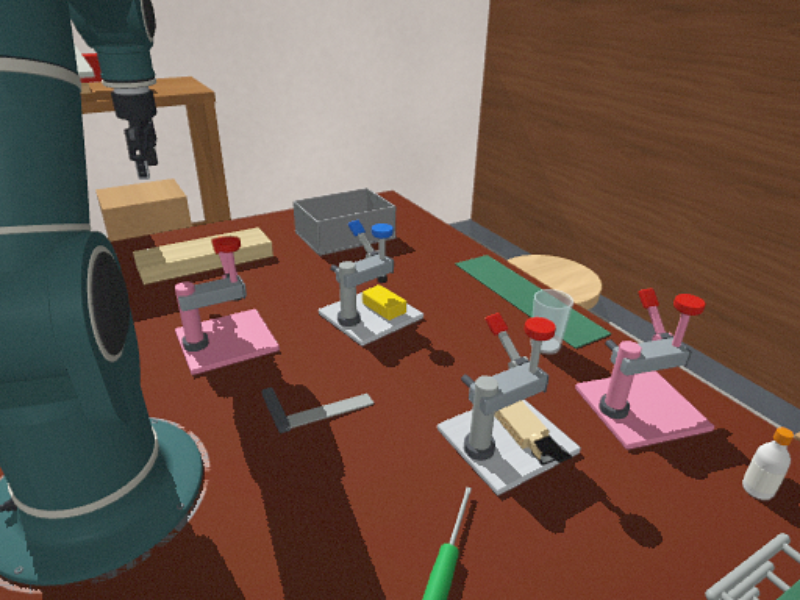

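The scene view shows the white-based red stand with its cap at (184,161) and the lever at about (212,180). In the side view the cap is at (345,210) and the paddle at (317,207). The other two red-capped stands are pink decoys.

```bash
python3 - <<'E'
from h import *
import pickle
d=pickle.load(open('d0.pkl','rb'))
s,sc=d['scene'];w,wc=d['side']
print(blobs(s,'red',15)[0])
print('cap',tri([ray(sc,183.9,160.7),ray(wc,344.7,209.9)]))
print('paddle',tri([ray(sc,212,180),ray(wc,317.3,206.7)]))
print('scene post top, side post top', tri([ray(sc,314/1.5625,247/1.5625),ray(wc,485/1.5625,383/1.5625)]))
print('tumbler base',onz(sc,321/1.5625,422/1.5625,0))
c=s[130:230,150:250];c2=w[180:320,270:380]
cv2.imwrite('pics/c.png',np.hstack([cv2.resize(c,(420,420),interpolation=2),cv2.resize(c2,(330,420),interpolation=2)]))
E
```

```text
[([358, 136, 12, 11, 104], [363.6, 141.0]), ([177, 155, 15, 13, 154], [183.9, 160.7]), ([383, 154, 12, 8, 67], [388.5, 157.7]), ([208, 176, 10, 6, 35], [212.4, 178.5]), ([109, 206, 18, 16, 212], [117.7, 213.1]), ([137, 234, 9, 7, 35], [140.9, 237.3])]
cap (array([ 0.57595042, -0.20380509,  0.19918497]), [np.float64(0.0004180738267007599), np.float64(0.0004180738267006788)])
paddle (array([ 0.5778973 , -0.11333548,  0.1550208 ]), [np.float64(0.0008520429243375066), np.float64(0.0008520429243374965)])
scene post top, side post top (array([ 0.49325539, -0.20154885,  0.13340944]), [np.float64(0.0008791690008820341), np.float64(0.0008791690008820179)])
tumbler base [ 0.7836916  -0.03884929  0.        ]
```

View pics/c.png

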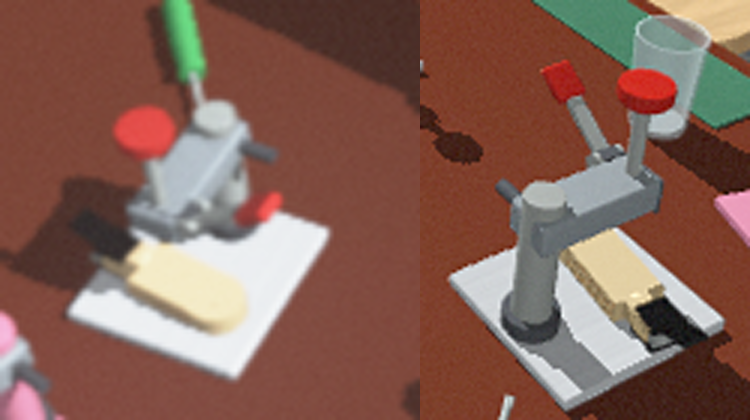

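The crop confirms the layout: post on the -x side, lever on the +y side, ribs under the foot. The cap is at about (0.576,-0.204), z≈0.20, and the paddle about 90 mm to +y, which fits the given geometry. Moving above it at a safe height with the fingers shut.

Call:
jog_arm:
  plan:
    - [[0,0,0.9],[0,0,0]]
    - [[0,0,0.8],[0,0,0]]
    - [[0.36,-0.79,0],[0,0,0]]
    - [[0.36,-0.79,0],[0,0,0]]
    - [[0.36,-0.79,0],[0,0,0]]
    - [[0.36,-0.79,0],[0,0,0]]
    - [[0.36,-0.79,0],[0,0,0]]
    - [[0.36,-0.79,0],[0,0,0]]
  grip: -1

```text
clock: 0.95
tool_pos: [0.3202, 0.3492, 0.3332]
orientation: [0.172, 0.985, 0.0, -0.0]
wrist_force: [1.1, 0.7, 0.8]
width: 0.0001
gripper_force: 0.0
```

Call:
jog_arm:
  plan:
    - [[0.36,-0.79,0],[0,0,0]]
    - [[0.36,-0.79,0],[0,0,0]]
    - [[0.36,-0.79,0],[0,0,0]]
    - [[0.36,-0.79,0],[0,0,0]]
    - [[0.36,-0.79,0],[0,0,0]]
    - [[0.36,-0.79,0],[0,0,0]]
    - [[0.36,-0.79,0],[0,0,0]]
    - [[0.36,-0.79,0],[0,0,0]]

```text
clock: 1.75
tool_pos: [0.4641, 0.0332, 0.3334]
orientation: [0.172, 0.985, 0.0, 0.0]
wrist_force: [0.5, 1.7, -0.1]
width: -0.0002
gripper_force: 0.0
```

Call:
jog_arm:
  plan:
    - [[0.37,-0.79,0],[0,0,0]]
    - [[0.37,-0.79,0],[0,0,0]]
    - [[0.37,-0.79,0],[0,0,0]]
    - [[0.37,-0.79,0],[0,0,0]]
    - [[0.37,-0.79,0],[0,0,0]]
    - [[0.37,-0.79,0],[0,0,0]]
    - [[0,0,0],[0,0,0]]
    - [[0,0,0],[0,0,0]]

```text
clock: 2.55
tool_pos: [0.5746, -0.2029, 0.3325]
orientation: [0.173, 0.985, -0.0, -0.001]
wrist_force: [-0.3, -0.3, -0.3]
width: -0.0
gripper_force: 0.0
```

```bash
python3 - <<'E'
from h import *
im,cam=grab('wrist')
print(blobs(im,'red',80)[0]);s=robot.observe();print(s['tool_pos'],s['wrist_force'],s['joint_positions'].round(2))
for z in(.195,.2,.205):print(proj(cam,[.576,-.204,z]))
print('pad',proj(cam,[.576,-.115,.157]),'tip',proj(cam,s['tool_pos']+[0,0,-.017]))
cv2.imwrite('pics/d.png',im)
E
```

```text
[([318, 136, 36, 30, 819], [335.7, 150.3]), ([233, 169, 47, 46, 1673], [255.7, 191.9])]
[ 0.57467278 -0.20174823  0.33284225] [-0.07262456  0.08889996  0.2441615 ] [-0.21  0.38  0.66  1.57 -0.24  1.28  1.71]
[255.52215003 187.75075449]
[255.53606042 189.38907345]
[255.55046816 191.08596782]
pad [338.29784882 147.93418934] tip [259.20696634 251.18179776]
```

View pics/d.png

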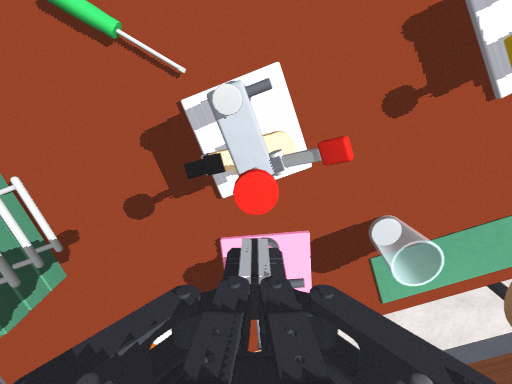

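The wrist view agrees: cap at (256,192), paddle at (336,150), no obstacle beneath the tool. Descending.

Call:
jog_arm:
  plan:
    - [[0.03,0,-0.6],[0,0,0]]
    - [[0,-0.03,-0.6],[0,0,0]]
    - [[0,0,-0.6],[0,0,0]]
    - [[0,0,-0.15],[0,0,0]]
    - [[0,0,0],[0,0,0]]
    - [[0,0,0],[0,0,0]]

```text
clock: 3.2
tool_pos: [0.5769, -0.2033, 0.2373]
orientation: [0.172, 0.985, 0.0, 0.001]
wrist_force: [0.2, -0.3, 0.4]
width: -0.0001
gripper_force: 0.0
```

Call:
jog_arm:
  plan:
    - [[0,0,-0.06],[0,0,0]]
    - [[0,0,-0.06],[0,0,0]]
    - [[0,0,-0.06],[0,0,0]]
    - [[0,0,0],[0,0,0]]

```text
clock: 3.6
tool_pos: [0.5762, -0.2034, 0.2265]
orientation: [0.172, 0.985, -0.0, -0.0]
wrist_force: [-0.3, 0.5, 0.4]
width: -0.0001
gripper_force: 0.0
```

Call:
jog_arm:
  plan:
    - [[0,0,-0.06],[0,0,0]]
    - [[0,0,-0.06],[0,0,0]]
    - [[0,0,-0.06],[0,0,0]]
    - [[0,0,0],[0,0,0]]

```text
clock: 4.0
tool_pos: [0.5762, -0.2035, 0.2174]
orientation: [0.172, 0.985, -0.0, -0.0]
wrist_force: [-0.8, 0.1, 0.3]
width: 0.0004
gripper_force: 0.0
```

Call:
jog_arm:
  plan:
    - [[0,0,-0.06],[0,0,0]]
    - [[0,0,-0.06],[0,0,0]]

```text
clock: 4.2
tool_pos: [0.5764, -0.2036, 0.2117]
orientation: [0.172, 0.985, -0.0, 0.0]
wrist_force: [-0.8, -0.5, 2.5]
width: -0.0002
gripper_force: 1.5
```

Call:
jog_arm:
  plan:
    - [[0,0,-0.06],[0,0,0]]
    - [[0,0,-0.06],[0,0,0]]

```text
clock: 4.4
tool_pos: [0.5764, -0.2036, 0.2055]
orientation: [0.172, 0.985, -0.0, 0.0]
wrist_force: [-0.3, 0.3, 3.4]
width: 0.0003
gripper_force: 1.5
```

Call:
jog_arm:
  plan:
    - [[0,0,-0.06],[0,0,0]]
    - [[0,0,-0.06],[0,0,0]]

```text
clock: 4.6
tool_pos: [0.5764, -0.2035, 0.1995]
orientation: [0.172, 0.985, -0.0, 0.0]
wrist_force: [0.4, -1.1, 2.4]
width: 0.0003
gripper_force: 1.5
```

Call:
jog_arm:
  plan:
    - [[0,0,-0.06],[0,0,0]]
    - [[0,0,-0.06],[0,0,0]]
    - [[0,0,-0.06],[0,0,0]]
    - [[0,0,-0.06],[0,0,0]]
    - [[0,0,-0.06],[0,0,0]]
    - [[0,0,-0.06],[0,0,0]]
    - [[0,0,-0.06],[0,0,0]]

```text
clock: 5.3
tool_pos: [0.5764, -0.2035, 0.1786]
orientation: [0.172, 0.985, -0.0, 0.0]
wrist_force: [0.1, -1.5, 2.7]
width: 0.0003
gripper_force: 1.5
```

Call:
jog_arm:
  plan:
    - [[0,0,-0.03],[0,0,0]]
    - [[0,0,-0.03],[0,0,0]]
    - [[0,0,-0.03],[0,0,0]]

```text
clock: 5.6
tool_pos: [0.5763, -0.2035, 0.1742]
orientation: [0.172, 0.985, -0.0, 0.0]
wrist_force: [-1.2, -0.5, 2.9]
width: 0.0001
gripper_force: 1.3
```

```bash
python3 - <<'E'
from h import *
im,cam=grab('side');s=robot.observe();print(s['tool_pos'],s['wrist_force'])
for z in(.118,):print(proj(cam,[.576,-.204,.15]),proj(cam,[.576,-.204,.032]))
cv2.imwrite('pics/e.png',cv2.resize(im[180:320,270:410],(580,580),interpolation=2))
E
```

```text
[ 0.57629593 -0.20348014  0.17397503] [ 0.79611202 -0.98742355  0.99116327]
[341.76767194 228.39418618] [334.82793337 268.23487292]
```

View pics/e.png

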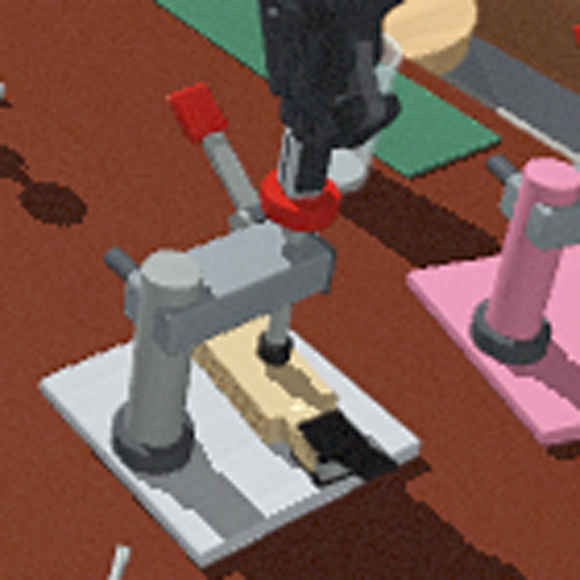

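The side view shows the pusher centred on the cap and the foot a few millimetres above the ribs. I'll go on in 1 mm steps, watching the force.

Call:
jog_arm:
  plan:
    - [[0,0,-0.02],[0,0,0]]
    - [[0,0,-0.02],[0,0,0]]

```text
clock: 5.85
tool_pos: [0.5763, -0.2035, 0.1722]
orientation: [0.172, 0.985, 0.0, -0.0]
wrist_force: [-0.3, -0.9, 2.7]
width: -0.0003
gripper_force: 1.3
```

Call:
jog_arm:
  plan:
    - [[0,0,-0.02],[0,0,0]]
    - [[0,0,-0.02],[0,0,0]]

```text
clock: 6.05
tool_pos: [0.5763, -0.2035, 0.1702]
orientation: [0.172, 0.985, 0.0, -0.0]
wrist_force: [-1.2, -0.5, 2.1]
width: -0.0001
gripper_force: 1.3
```

Call:
jog_arm:
  plan:
    - [[0,0,-0.02],[0,0,0]]

```text
clock: 6.15
tool_pos: [0.5763, -0.2035, 0.1692]
orientation: [0.172, 0.985, -0.0, -0.0]
wrist_force: [-0.4, 0.6, 2.6]
width: 0.0002
gripper_force: 1.3
```

Call:
jog_arm:
  plan:
    - [[0,0,-0.02],[0,0,0]]

```text
clock: 6.25
tool_pos: [0.5763, -0.2035, 0.1681]
orientation: [0.172, 0.985, -0.0, -0.0]
wrist_force: [-1.3, 0.2, 2.5]
width: 0.0001
gripper_force: 1.3
```

Call:
jog_arm:
  plan:
    - [[0,0,-0.02],[0,0,0]]

```text
clock: 6.35
tool_pos: [0.5763, -0.2035, 0.1672]
orientation: [0.172, 0.985, -0.0, -0.0]
wrist_force: [-0.7, -0.6, 2.3]
width: -0.0001
gripper_force: 1.3
```

Call:
jog_arm:
  plan:
    - [[0,0,-0.01],[0,0,0]]

```text
clock: 6.45
tool_pos: [0.5763, -0.2035, 0.1667]
orientation: [0.172, 0.985, -0.0, -0.0]
wrist_force: [-0.8, -0.5, 3.3]
width: -0.0
gripper_force: 2.0
```

Call:
jog_arm:
  plan:
    - [[0,0,-0.01],[0,0,0]]

```text
clock: 6.55
tool_pos: [0.5763, -0.2035, 0.1663]
orientation: [0.172, 0.985, -0.0, -0.0]
wrist_force: [-2.8, 1.4, 5.4]
width: -0.0001
gripper_force: 2.6
```

Call:
jog_arm:
  plan:
    - [[0,0,-0.006],[0,0,0]]

```text
clock: 6.65
tool_pos: [0.5763, -0.2035, 0.166]
orientation: [0.172, 0.985, 0.0, -0.0]
wrist_force: [-2.0, 1.3, 5.9]
width: -0.0002
gripper_force: 2.9
```

Call:
jog_arm:
  plan:
    - [[0,0,0],[0,0,0]]

```text
clock: 6.75
tool_pos: [0.5763, -0.2035, 0.166]
orientation: [0.172, 0.985, 0.0, -0.0]
wrist_force: [-1.1, 0.5, 3.5]
width: 0.0004
gripper_force: 2.2
```

Contact is confirmed: the force rose from 2.5 to about 6 N over the last millimetre. Lifting and moving to the lever.

Call:
jog_arm:
  plan:
    - [[0,0,0.1],[0,0,0]]
    - [[0,0,0.6],[0,0,0]]
    - [[0,0,0.6],[0,0,0]]
    - [[0.02,0.64,0],[0,0,0]]
    - [[0.02,0.64,0],[0,0,0]]
    - [[0,0.64,0],[0,0,0]]
    - [[0,0,0],[0,0,0]]
    - [[0,0,0],[0,0,0]]

```text
clock: 7.55
tool_pos: [0.5784, -0.107, 0.2312]
orientation: [0.171, 0.985, -0.0, 0.0]
wrist_force: [-0.4, -1.6, 0.2]
width: -0.0
gripper_force: 0.0
```

```bash
python3 - <<'E'
from h import *
im,cam=grab('side');s=robot.observe();print(s['tool_pos'],blobs(im,'red',30)[0])
w,wc=grab('wrist');B=blobs(w,'red',80)[0];print(B)
for b in B: print(onz(wc,*b[1],.15),onz(wc,*b[1],.157))
cv2.imwrite('pics/f.png',np.hstack([cv2.resize(im[180:320,270:410],(400,400),interpolation=2),cv2.resize(w,(400,400))]))
E
```

```text
[ 0.5783073  -0.10799788  0.23117685] [([136, 151, 18, 11, 158], [144.7, 155.9]), ([409, 184, 13, 14, 125], [414.6, 190.4]), ([431, 188, 21, 14, 225], [440.6, 194.4]), ([310, 199, 15, 19, 145], [317.2, 207.0]), ([332, 223, 25, 16, 259], [342.4, 230.6])]
[([220, 196, 47, 37, 1352], [243.8, 214.9]), ([112, 217, 59, 53, 2286], [141.6, 243.2])]
[ 0.58028892 -0.11872082  0.15      ] [ 0.57764643 -0.11747857  0.157     ]
[ 0.57565079 -0.20115869  0.15      ] [ 0.57316583 -0.19711664  0.157     ]
```

View pics/f.png

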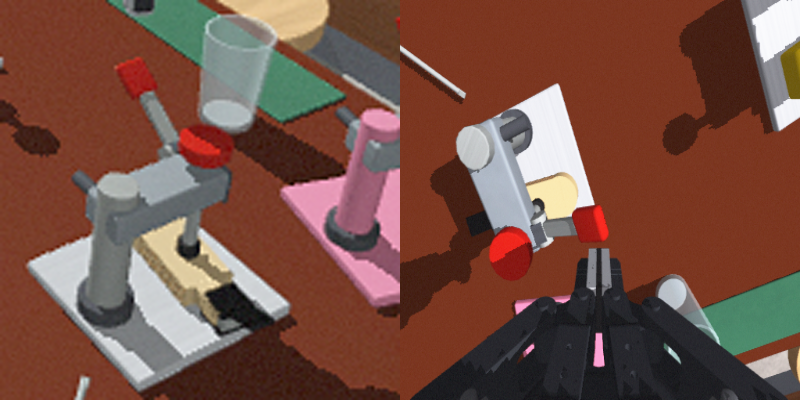

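The foot rests on the ribs with the cap at about (342,231) in the side view. The paddle is still raised at (0.578,-0.117), just beside the tool axis. Pressing the lever.

Call:
jog_arm:
  plan:
    - [[0,0,-0.4],[0,0,0]]
    - [[0,0,-0.3],[0,0,0]]
    - [[0,0,-0.06],[0,0,0]]
    - [[0,0,-0.06],[0,0,0]]
    - [[0,0,-0.06],[0,0,0]]

```text
clock: 8.15
tool_pos: [0.5786, -0.1079, 0.1872]
orientation: [0.172, 0.985, -0.0, 0.0]
wrist_force: [-0.2, -0.2, 0.8]
width: -0.0003
gripper_force: 0.0
```

Call:
jog_arm:
  plan:
    - [[0,0,-0.06],[0,0,0]]
    - [[0,0,-0.06],[0,0,0]]
    - [[0,0,-0.06],[0,0,0]]
    - [[0,0,-0.06],[0,0,0]]
    - [[0,0,-0.06],[0,0,0]]

```text
clock: 8.65
tool_pos: [0.5783, -0.1075, 0.1718]
orientation: [0.172, 0.985, -0.0, 0.0]
wrist_force: [-0.1, 0.2, 1.1]
width: 0.0001
gripper_force: 0.5
```

Call:
jog_arm:
  plan:
    - [[0,0,-0.06],[0,0,0]]
    - [[0,0,-0.06],[0,0,0]]

```text
clock: 8.85
tool_pos: [0.5783, -0.1076, 0.1657]
orientation: [0.172, 0.985, -0.0, -0.0]
wrist_force: [-0.1, 0.9, 1.7]
width: 0.0001
gripper_force: 0.6
```

Call:
jog_arm:
  plan:
    - [[0,0,-0.04],[0,0,0]]

```text
clock: 8.95
tool_pos: [0.5783, -0.1076, 0.1636]
orientation: [0.172, 0.985, -0.0, -0.0]
wrist_force: [0.6, 1.1, 1.2]
width: -0.0004
gripper_force: 0.6
```

Call:
jog_arm:
  plan:
    - [[0,0,-0.06],[0,0,0]]
    - [[0,0,-0.06],[0,0,0]]
    - [[0,0,-0.06],[0,0,0]]
    - [[0,0,-0.04],[0,0,0]]

```text
clock: 9.35
tool_pos: [0.5783, -0.1075, 0.1526]
orientation: [0.172, 0.985, -0.0, -0.0]
wrist_force: [-0.4, 0.1, 1.2]
width: 0.0001
gripper_force: 0.6
```

Call:
jog_arm:
  plan:
    - [[0,0,-0.02],[0,0,0]]
    - [[0,0,-0.02],[0,0,0]]

```text
clock: 9.55
tool_pos: [0.5783, -0.1075, 0.1509]
orientation: [0.172, 0.985, -0.0, -0.0]
wrist_force: [-0.0, 0.4, 1.2]
width: -0.0002
gripper_force: 0.6
```

Call:
jog_arm:
  plan:
    - [[0,0,-0.02],[0,0,0]]

```text
clock: 9.65
tool_pos: [0.5784, -0.1075, 0.15]
orientation: [0.172, 0.985, -0.0, 0.0]
wrist_force: [0.1, 0.9, 1.5]
width: -0.0001
gripper_force: 0.6
```

Call:
jog_arm:
  plan:
    - [[0,0,-0.02],[0,0,0]]

```text
clock: 9.75
tool_pos: [0.5784, -0.1075, 0.1489]
orientation: [0.172, 0.985, -0.0, 0.0]
wrist_force: [-0.2, 0.2, 1.5]
width: 0.0
gripper_force: 0.6
```

Call:
jog_arm:
  plan:
    - [[0,0,-0.02],[0,0,0]]

```text
clock: 9.85
tool_pos: [0.5784, -0.1075, 0.1479]
orientation: [0.172, 0.985, -0.0, 0.0]
wrist_force: [0.4, 0.9, 0.2]
width: -0.0001
gripper_force: 0.6
```

Call:
jog_arm:
  plan:
    - [[0,0,-0.02],[0,0,0]]

```text
clock: 9.95
tool_pos: [0.5785, -0.1074, 0.1471]
orientation: [0.172, 0.985, 0.0, 0.0]
wrist_force: [-2.0, 1.8, 10.4]
width: -0.0002
gripper_force: 5.1
```

Call:
jog_arm:
  plan:
    - [[0,0,-0.01],[0,0,0]]

```text
clock: 10.05
tool_pos: [0.5786, -0.1074, 0.1469]
orientation: [0.172, 0.985, 0.0, 0.0]
wrist_force: [-3.3, 2.8, 12.9]
width: 0.0003
gripper_force: 6.7
```

Call:
jog_arm:
  plan:
    - [[0,0,0],[0,0,0]]
    - [[0,0,0.1],[0,0,0]]
    - [[0,0,0.6],[0,0,0]]
    - [[0,0,0.8],[0,0,0]]
    - [[0,0,0.8],[0,0,0]]
    - [[0,0,0.8],[0,0,0]]
    - [[0,0,0],[0,0,0]]
    - [[0,0,0],[0,0,0]]

```text
clock: 10.85
tool_pos: [0.5784, -0.1076, 0.3021]
orientation: [0.172, 0.985, 0.0, 0.001]
wrist_force: [0.1, -0.5, -0.8]
width: 0.0002
gripper_force: 0.0
```

```bash
python3 - <<'E'
from h import *
im,cam=grab('side');s=robot.observe();print(s['tool_pos'],blobs(im,'red',30)[0])
for p in([.578,-.107,.130],[.576,-.204,.147]):print(proj(cam,p))
cv2.imwrite('pics/g.png',cv2.resize(im[180:320,270:410],(580,580),interpolation=2))
E
```

```text
[ 0.57812625 -0.10737514  0.30111502] [([136, 151, 18, 11, 160], [144.6, 156.0]), ([409, 184, 13, 14, 125], [414.6, 190.4]), ([431, 188, 21, 14, 222], [440.7, 194.4]), ([306, 210, 16, 12, 114], [312.7, 215.0]), ([332, 223, 22, 16, 250], [341.8, 230.5])]
[314.27757196 213.89104263]
[341.57844818 229.48051017]
```

View pics/g.png

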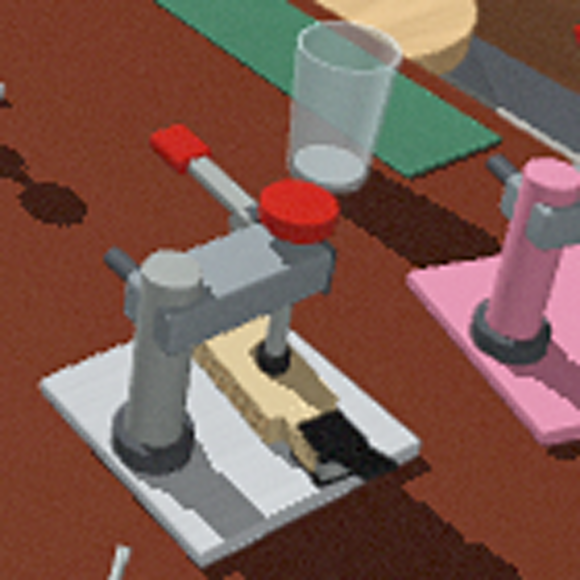

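The paddle is down at (313,215), within 2 px of the locked position, and the foot sits on the ribs, which haven't moved. The robot is clear of everything, so I'm handing in.

```bash
python3 -c "
from cell import robot
print(robot.job_done())"
```

```text
the job is handed in; nothing more can be done
None
```

I pushed the red-capped stop down until its foot touched the balsa ribs, then pressed its red lock lever onto its end stop. The ribs, blue-capped stop and tumbler were left alone; the job is handed in at about 11 s, and I was not shown the verdict.

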